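# Power up the ice crusher and hold its dial on the third click

### The job

Pick up the battery pack and plug it into the socket in the ice crusher's deck until its head sits flush on the deck, and let go of it. Then press the crusher's spring-return dial down by its paddle, past the first two clicks to the third, and keep it pressed there: finish while still holding it down, because it springs back as soon as you let go. Leave the tumbler, bottle opener and stirring rod where they are.

Things in the scene. Friction and masses are not known exactly. Their poses are not given: they have to be found in the camera images.
- pack (a point): Battery pack, loose, at first upright on its foot, about 0.16 kg. Grey head 34 (x) x 44 (y) x 50 (z) mm; under it, centred, a black plug foot 22 (x) x 30 (y) mm, 28 mm long (last 4 mm narrowed 2 mm per side). This point: centre of the head, 53 mm above the foot's end, 25 mm above the head's underside. z up, y along the long side; a half turn about z makes no difference, a quarter turn does not fit.
- socket (a point): Centre of the mouth of the rectangular socket hole in the flat top of the crusher's white deck, 70 mm above the trolley top. Hole 25 (x) x 33 (y) mm, 30 mm deep, 3 mm chamfer; z up. Seated, the pack's head rests on the deck, its centre 25 mm above this point, its y along this y (either way round).
- crusher: White cordless ice crusher, fixed; place and yaw vary. Origin on the trolley top, 70 mm below the socket's mouth, same axes as the socket. Deck +-55 mm in x, to -60 mm in y. Hopper tower at +y: 180 mm high, wall from y 103 mm. Dial at -y: axis along x at y -100, z 85 mm, black disc of 34 mm radius between two white cheeks 95 mm high.
- paddle_top (a point): Where to press: middle of the upper face of the dial's black paddle, 88 mm from the axis; moves with the dial. The paddle sticks out in the crusher's -y; plate 44 mm wide (crusher's x), 48 long, 8 thick. Released it slopes 0.45 rad up; at the third click 0.36 rad down, this point then 69 mm lower than at rest, nearly straight below (within 7 mm). Its axes turn with the dial about the crusher's x.
- dial (a joint): Dial angle, rad: 0 released (up), grows as the paddle is pressed down. Clicks (detents) at 0.27, 0.54, 0.81; end stop 0.85. A spring returns it to 0 from anywhere when let go. At the paddle's middle it takes 4 to 12 N with a hump before each click: force alone does not tell the click. Three dark steel ribs on a steel arc at each side mark the clicks; at the third the paddle is level with the lowest rib.
- tumbler: Bystander: glass tumbler, 72 mm across at the rim, 100 mm high, origin at the centre of its underside.
- opener: Bystander: flat chrome bottle opener lying on the trolley, about 137 mm long (along its y), 38 mm wide, 6 mm thick, origin near its middle at its underside.
- rod: Bystander: flat bamboo stirring rod lying on the trolley, about 260 mm long (along its y), 22 mm wide at the blade, 6 mm thick, origin near its middle at its underside.
Not all that is in view belongs to the job. Of the things that look like the part that bears pack, the smallest one is meant.

How it is judged:
On the way, in this order (a step that is already met when the one before it is completed fails the run):
1. the battery pack is plugged into the socket, flush on the deck, and let go, with the dial not yet pressed (horizontal distance between pack and socket below 0.006 m and z of pack in the frame of socket between 0.02 and 0.029 m and angle between pack's own z axis and vertical below 0.1 rad and angle between the y axis of pack and the y axis of socket, either way round below 0.15 rad and contact force between each of the arm, the fingers and battery below 0.5 N and value of joint dial below 0.12 rad), for 0.2 s.
2. the dial is pressed past two clicks to the third while the pack stays plugged in (horizontal distance between pack and socket below 0.006 m and z of pack in the frame of socket between 0.02 and 0.029 m and angle between pack's own z axis and vertical below 0.1 rad and angle between the y axis of pack and the y axis of socket, either way round below 0.15 rad and value of joint dial above 0.75 rad and contact force between any of the fingers, the arm and dial above 2 N), for 0.3 s.
At the end, for the whole second after the job is handed in: Dial still held down by the robot on its third click (above 0.75 rad, steady, over 2 N); pack seated in the socket (within 6 mm of its centre, head centre 20 to 29 mm above the mouth, upright within 0.1 rad, aligned within 0.15 rad), not touched by the robot (all of step 2 and contact force between each of the arm, the fingers and battery below 0.5 N and velocity of joint dial between -0.2 and 0.2 rad/s); the arm keeps its last pose, push and grip.
It fails at once if a bystander was moved more than 30 mm (distance of any of tumbler, opener, rod from where it was at the start of the episode above 0.03 m).
It fails at once if the tumbler was tipped (angle between tumbler's own z axis and vertical above 0.35 rad).
It also fails if it takes over 64 s, if anything falls off the work surface, if the arm or the gripper's body presses on something with over 40 N, if the wrist force passes 120 N, or if a joint passes its speed limit or range.

### The arm

A 6-joint arm with a two-finger parallel gripper is mounted at the origin on the work surface. World frame = base frame: x ahead of the robot, y to its left, z up, the work surface at z = 0. Lengths are in m, angles in rad, forces in N, time in s.
With the tool pointing down it reaches from about 0.375 to 0.9 m from the base axis. Payload 3.1 kg.
Tool frame: the origin (TCP) lies at the very end of the fingers, on their centre line; the grasp point (between the pads) lies 19 mm behind it; z points along the fingers, y is the direction in which the jaws open and shut (so a half turn about z gives the same grasp; the last joint's range is limited). The gripper opens to 85 mm and grips with 20 to 120 N. Pads are 22 mm wide; open, the fingers measure 114 mm over their backs; the gripper's body (76 mm by 85 mm) begins 54 mm behind the grasp point. The pads swing forward as they close: fully open they stand 13 mm farther back than shut.
Start: joints at [-1.462, 0.527, 1.433, -0, 1.181, -0.178], TCP at [0.177, -0.599, 0.231] pointing down, gripper open.
Joint ranges: [-3.08, 3.08], [-0.75, 2.2], [0.22, 2.44], [-1.43, 4.57], [0, 2.65], [-2.85, 2.85]. Speed limits (rad/s): [2.79, 2.79, 3.14, 3.14, 3.14, 3.14].

### API

Orientations are given as a unit quaternion [x, y, z, w].
In Python, from station import manip gives the robot as it stands. The module is installed in compiled form; this text tells all that it offers.
- The arm moves only by the tool send_rows, never from a script. Its argument "commands" is a list of rows, each an object with "delta_pos": the shift along the world's x, y, z in cm, a list of three; "yaw": the turn about the world's z in rad. A call has 1 to 10 rows; each row shifts and turns the pose as measured when the row begins; what a row does not reach is not made up. A row lasts 1/8 s, in which the tool goes at most 62.5 mm and 10.7 degrees, less where a joint would pass 70% of its speed; a pose out of reach is approached as far as the arm can. A call is refused whole if a number of a shift passes 6.25 or a number of a turn 0.188, either way. A call with a gripper value outside its range is refused whole. "grip" is the closure, from -1 (fully open) to 1 (shut), set as the call begins (left out, the last holds). The fingers move at their own pace and stop on an object; "force" is the grip in N (left out, the last holds). Time passes only in rows, so rows that do not move let the fingers close. It gives the time, the measured TCP pose, the force and the opening at its end, in the units of the state.
- manip.sense(): the state, without advancing time (a new reading comes with each control period).
- manip.snapshot(name): name is "scene" or "top"; returns the picture (400x640x3 uint8, blue, green, red); there is no depth.
- manip.get_calibration(name): a dict with "fx", "fy", "cx", "cy" (pixels), "world_to_cam" (4x4, takes a point from world to camera coordinates). Camera axes: x right, y down, z forward; pixel columns grow to the right and rows downward; lengths in m; the calibration is good to about 2 mm. A picture is of the moment at which its call begins. get_calibration takes no time and is no camera call.
- manip.sign_off(): hands the job in, once; it reports no verdict.
The state is a dict: "t": time; "q": joint angles; "qd": joint speeds; "tau": joint torques, N m; "tcp_pos": TCP position; "tool_rot": TCP orientation; "force": force on the tool from outside, world axes, zero at the start; "ft_torque": the same for the moment, N m; "finger_gap": opening from 0.0 (shut) to 1.0 (fully open).
Only numpy, scipy, OpenCV 4.12 (cv2) and the standard library are available. Lean on these libraries where they do the work, as an engineer would, in place of code of your own. Each camera call takes 0.05 s, during which the arm holds its last target. There are 200 camera calls.

## Working session

There is one attempt and no reset: what is moved stays moved. The work goes in short steps, Python scripts to look and compute and a tool call to move; the robot and the scene stay as the last step left them, time stands still between calls to the robot, and variables do not carry over. Pictures are saved under pics/ and viewed, about 8 in all and at most 12, crops included, and the job is handed in when it is done.

Besides the shell and the picture viewer there is one more tool, called after "Request:" as name(argument=value, ...) on one line, values as JSON. send_rows: Moves the arm, as the interface text tells. Its arguments: {"type":"object","properties":{"commands":{"type":"array","items":{"type":"object","properties":{"delta_pos":{"type":"array","items":{"type":"number"}},"yaw":{"type":"number"}}}},"grip":{"type":"number"},"force":{"type":"number"}},"required":["commands"]}

```bash
mkdir -p pics; cat > h.py <<'E'
import numpy as np, cv2
from station import manip
def cal(n):
    c=manip.get_calibration(n); K=np.array([[c['fx'],0,c['cx']],[0,c['fy'],c['cy']],[0,0,1]]); return K,np.array(c['world_to_cam'])
def proj(n,P):
    K,T=cal(n); p=np.atleast_2d(P)@T[:3,:3].T+T[:3,3]; p=p@K.T; return p[:,:2]/p[:,2:]
def ray(n,uv):
    K,T=cal(n); uv=np.atleast_2d(np.array(uv,float)); d=np.c_[uv,np.ones(len(uv))]@np.linalg.inv(K).T@T[:3,:3]; return -T[:3,:3].T@T[:3,3],d
def onz(n,uv,z):
    o,d=ray(n,uv); return o+d*((z-o[2])/d[:,2])[:,None]
def snap(n,f,crop=None,s=1):
    im=manip.snapshot(n); cv2.imwrite(f'pics/raw_{f}.png',im)
    v=im
    if crop: x0,y0,x1,y1=crop; v=im[y0:y1,x0:x1]
    v=cv2.resize(v,None,fx=s,fy=s,interpolation=cv2.INTER_CUBIC); cv2.imwrite(f'pics/{f}.png',v); return im
E
python3 - <<'E'
from h import *
a=snap('scene','s0');b=snap('top','t0')
cv2.imwrite('pics/both0.png',cv2.resize(np.vstack([a,b]),(480,600))) 
for n in('scene','top'):
    K,T=cal(n);print(n,K[0,0],(-T[:3,:3].T@T[:3,3]).round(3),T[2,:3].round(3))
E
```

```text
scene 374.4678728427087 [ 0.845 -0.581  0.673] [-0.392  0.585 -0.71 ]
top 403.20313597124505 [ 0.354 -0.111  0.944] [ 0.244  0.018 -0.97 ]
```

View pics/s0.png

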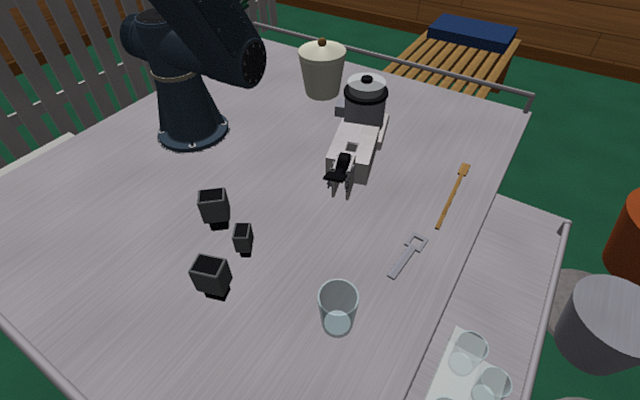

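View pics/t0.png

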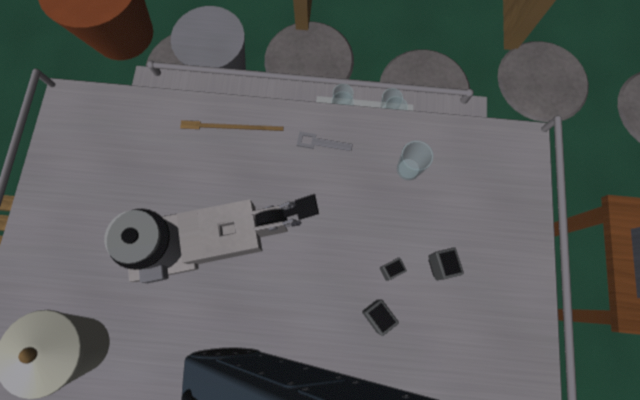

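The three candidate packs are at scene pixels (213,207), (243,238) and (210,275), which match top pixels (380,317), (393,269) and (446,263). The small one, scene (243,238) / top (393,269), fits "smallest". I'll confirm it in one enlarged crop.

```bash
python3 - <<'E'
import cv2,numpy as np
s=cv2.imread('pics/raw_s0.png');t=cv2.imread('pics/raw_t0.png')
r=lambda im,x0,y0,x1,y1,w,h:cv2.resize(im[y0:y1,x0:x1],(w,h),interpolation=cv2.INTER_CUBIC)
A=r(t,350,240,470,340,360,300);B=r(s,180,180,280,305,240,300)
C=r(t,160,180,330,280,510,300);D=r(s,310,120,390,205,282,300)
cv2.imwrite('pics/c0.png',np.vstack([np.hstack([A,B,np.zeros((300,192,3),np.uint8)]),np.hstack([C,D])]))
E
```

```text
(no output)
```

View pics/c0.png

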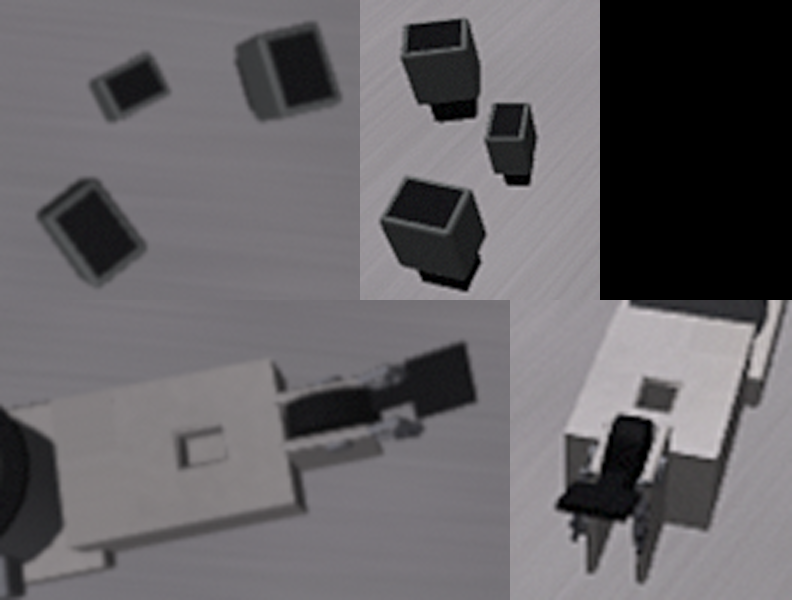

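```bash
cat > meas.py <<'E'
from h import *
def blob(g,x0,y0,x1,y1,lo,hi,up=8):
    c=cv2.resize(g[y0:y1,x0:x1],None,fx=up,fy=up,interpolation=cv2.INTER_CUBIC)
    m=cv2.inRange(c,lo,hi); cs=cv2.findContours(m,cv2.RETR_EXTERNAL,cv2.CHAIN_APPROX_NONE)[0]
    c=max(cs,key=cv2.contourArea).reshape(-1,2); return (c+.5)/up-.5+[x0,y0]
def rect(n,px,z):
    P=onz(n,px,z)[:,:2].astype(np.float32)*1000
    (c,(w,h),a)=cv2.minAreaRect(P); 
    if w<h: w,h,a=h,w,a+90
    return np.round(c,1),round(w,1),round(h,1),round((np.radians(a)+np.pi/2)%np.pi-np.pi/2,3)
E
python3 - <<'E'
from meas import *
for n,f,b,bs in(('top','t0',(375,250,412,285),(212,215,243,243)),('scene','s0',(228,218,258,260),(342,137,364,160))):
    g=cv2.imread(f'pics/raw_{f}.png',0)
    x0,y0,x1,y1=b; print(n,'rows',g[(y0+y1)//2,x0:x1])
    x0,y0,x1,y1=bs; print(n,'socket');print(g[y0:y1,x0:x1])
    if n=='top':
      for th in(30,40,50,60):print(th,rect(n,blob(g,*b,0,th),.078))
    for th in(110,125,140): print('deck',th,rect(n,blob(g,160,170,330,290,th,255) if n=='top' else blob(g,310,110,400,200,th,255),.07))
print(manip.sense())
E
```

```text
top rows [118 119 119 118 104  76  63  67  80  73  47  27  22  20  18  21  20  19
  22  23  22  20  21  19  19  22  17  27  43  66  92 114 119 119 118 119
 117]
top socket
[[129 129 129 129 129 129 128 129 130 129 129 128 128 129 130 131 130 130
  130 131 131 131 131 133 133 132 131 131 131 132 132]
 [128 128 128 127 128 129 129 129 130 129 129 127 128 127 129 130 129 130
  130 130 131 131 132 132 131 132 132 133 132 132 132]
 [128 128 128 129 129 129 129 129 129 129 128 128 127 127 129 129 129 129
  129 129 130 131 130 131 131 131 132 132 133 131 132]
 [128 129 129 129 130 131 129 130 129 128 129 128 128 129 129 129 130 129
  129 129 130 130 130 131 131 131 131 131 131 131 131]
 [128 128 129 131 129 131 129 129 130 130 129 129 129 130 129 129 128 128
  128 129 130 130 131 131 131 130 130 131 131 130 131]
 [129 130 130 131 131 131 131 130 129 130 130 129 129 129 129 129 128 128
  127 129 129 129 132 131 131 131 131 130 131 130 131]
 [129 129 129 129 130 131 130 130 128 128 128 127 126 125 127 126 126 126
  124 124 119 117 129 132 131 130 131 131 130 131 130]
 [128 129 129 129 129 128
[... 5568 characters left out ...]
6,  95.7]), 367.6, 189.9, np.float64(-0.98))
{'t': 0.1, 'q': array([-1.46150635e+00,  5.28416144e-01,  1.43376865e+00, -7.16780336e-06,
        1.18140272e+00, -1.78542718e-01]), 'qd': array([-0.0010828 , -0.00114126, -0.0018702 , -0.00090796, -0.00033242,
       -0.00050937]), 'tau': array([ 1.56516599e-04, -4.43303776e+01, -1.78586161e+01, -2.25066815e-04,
        3.91069523e-03,  7.96923786e-06]), 'tcp_pos': array([ 0.17735123, -0.59863905,  0.23040685]), 'tool_rot': array([ 9.89661216e-01,  1.43421344e-01,  3.12182137e-05, -9.96946808e-04]), 'force': array([-0.93212232,  0.73352779,  0.17337162]), 'ft_torque': array([0.04781726, 0.02165365, 0.01064517]), 'finger_gap': 1.0056341653987826}
```

```bash
python3 - <<'E'
from meas import *
gt=cv2.GaussianBlur(cv2.imread('pics/raw_t0.png',0),(3,3),0).astype(float)
gs=cv2.GaussianBlur(cv2.imread('pics/raw_s0.png',0),(3,3),0).astype(float)
# bottom deck edge (top view): strongest dark-going gradient per column
pts=[(c,r0+np.argmin(np.diff(gt[r0:r0+26,c]))+.5) for c in range(200,254) for r0 in [int(236+(254-c)*.17)-2]]
P=onz('top',pts,.07)[:,:2]; 
def fit(P):
    v=cv2.fitLine(P.astype(np.float32),cv2.DIST_HUBER,0,0.001,0.001).ravel(); return np.arctan2(v[1],v[0])%np.pi,v[2:]
print('bottom edge',fit(P),pts[0],pts[-1])
pts=[(246+np.argmin(np.diff(gt[r,246:266]))+.5,r) for r in range(222,246)]
P=onz('top',pts,.07)[:,:2]; print('right edge',fit(P),pts[0],pts[-1])
s_t=[(217,223),(233,221.5),(235.5,233),(219,236)]; s_s=[(347,141.3),(359,144),(355.5,151.5),(343.8,149.6)]
for n,q in(('top',s_t),('scene',s_s)):
    Q=onz(n,q,.07)[:,:2]; print(n,'socket',Q.mean(0).round(4),(np.linalg.norm(np.roll(Q,-1,0)-Q,axis=1)*1e3).round(1))
# packs by scene/top dark blobs
G=cv2.imread('pics/raw_t0.png',0)
for nm,b in(('A',(355,290,405,342)),('C',(425,240,470,285))):
    print(nm,[rect('top',blob(G,*b,0,60),z) for z in(.08,.12)])
# small pack in scene: black top
S=cv2.imread('pics/raw_s0.png',0)
print(S[218:256,228:258])
# paddle top view
print('paddle',[rect('top',blob(G,293,185,325,225,0,th),.123) for th in(40,60)])
E
```

```text
bottom edge (np.float32(1.863118), array([0.43380052, 0.10012247], dtype=float32)) (200, np.float64(258.5)) (253, np.float64(248.5))
right edge (np.float32(0.2863568), array([0.48870477, 0.04506808], dtype=float32)) (np.float64(253.5), 222) (np.float64(257.5), 245)
top socket [0.4876 0.1094] [35.1 26.5 36.2 29.5]
scene socket [0.4904 0.1077] [32.9 32.9 30.6 36.1]
A [(array([ 334.7, -240.9]), 51.3, 38.9, np.float64(0.73)), (array([ 335.6, -234.9]), 48.9, 37.1, np.float64(0.73))]
C [(array([ 460.2, -378.4]), 52.5, 37.9, np.float64(0.331)), (array([ 455.3, -366. ]), 50.1, 36.2, np.float64(0.331))]
[[ 25  46 121 ... 145 147 146]
 [ 26  70 133 ... 147 148 148]
 [ 35 102 144 ... 146 150 146]
 ...
 [148 148 150 ... 154 149 146]
 [148 149 150 ... 152 148 147]
 [149 148 153 ... 148 147 148]]
paddle [(array([539.9, -59.3]), 54.9, 41.1, np.float64(-1.17)), (array([540. , -59.6]), 56.4, 43.3, np.float64(-1.171))]
```

The small pack is confirmed: 36x25 mm inset top, while the others measure about 50x38. Estimates:

| Item | x (m) | y (m) | Long axis / yaw |
|---|---|---|---|
| Pack | 0.437 | -0.262 | long axis 2.11 rad |
| Socket | 0.4885 | 0.109 | y axis 1.86 rad |

Next I'll move above the pack.

Request:
send_rows(commands=[{"delta_pos": [3.25,4.2,0],"yaw": 0.03},{"delta_pos": [3.25,4.2,0],"yaw": 0.03},{"delta_pos": [3.25,4.2,0],"yaw": 0.03},{"delta_pos": [3.25,4.2,0],"yaw": 0.03},{"delta_pos": [3.25,4.2,0],"yaw": 0.03},{"delta_pos": [3.25,4.2,0],"yaw": 0.03},{"delta_pos": [3.25,4.2,0],"yaw": 0.03},{"delta_pos": [3.25,4.2,0],"yaw": 0.03},{"delta_pos": [0,0,0],"yaw": 0}], grip=-1, force=50)

```text
t: 1.23
tcp_pos: [0.4416, -0.2512, 0.227]
tool_rot: [0.965, 0.263, -0.0, -0.003]
force: [0.1, -1.2, -0.3]
finger_gap: 1.001
```

Request:
send_rows(commands=[{"delta_pos": [-0.45,-1.08,-4],"yaw": 0.007},{"delta_pos": [0,0,-4],"yaw": 0},{"delta_pos": [0,0,-4],"yaw": 0},{"delta_pos": [0,0,0],"yaw": 0}])

```text
t: 1.72
tcp_pos: [0.4365, -0.2655, 0.1047]
tool_rot: [0.964, 0.266, -0.0, -0.0]
force: [-1.0, -0.7, 0.7]
finger_gap: 1.0
```

```bash
python3 - <<'E'
from h import *
a=snap('scene','s1',(180,140,320,300),3);b=manip.snapshot('top')[210:330,330:480]
a=cv2.resize(a[140:300,170:320],(562,600));b=cv2.resize(b,(225,180))
im=np.zeros((600,790,3),np.uint8);im[:,:562]=a;im[:180,562:787]=b;cv2.imwrite('pics/c1.png',im)
s=manip.sense();print(s['tcp_pos'],proj('scene',[s['tcp_pos'],[.437,-.262,.078]]))
E
```

```text
[ 0.43862029 -0.26715249  0.10756063] [[236.66602598 222.42295621]
 [240.19195475 229.84433408]]
```

View pics/c1.png

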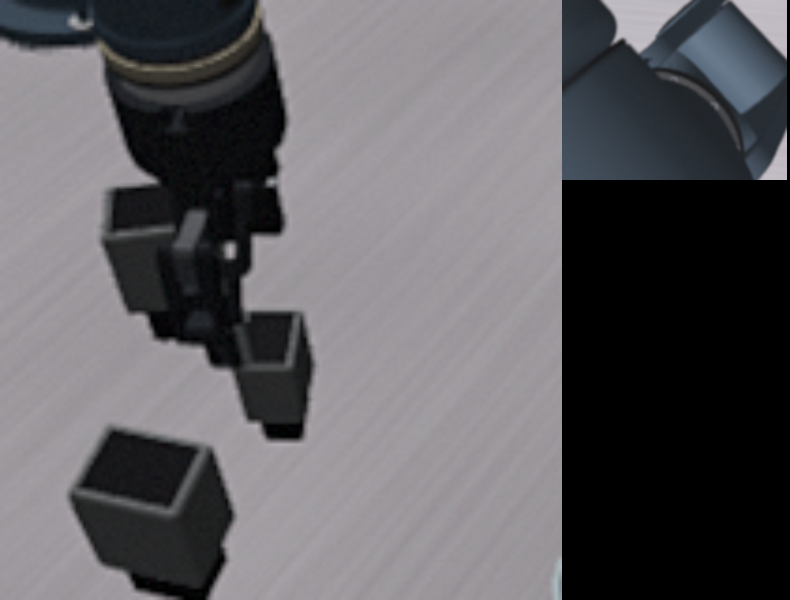

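The picture shows the jaws straddling the small pack. Its top is centred at scene px (242,230), against a predicted (240,230). The jaws are about 5 mm off in -y. I'll correct that and descend.

Request:
send_rows(commands=[{"delta_pos": [0,0.5,0],"yaw": 0},{"delta_pos": [0,0,-2],"yaw": 0},{"delta_pos": [0,0,-2],"yaw": 0},{"delta_pos": [0,0,-1.5],"yaw": 0},{"delta_pos": [0,0,-1],"yaw": 0},{"delta_pos": [0,0,0],"yaw": 0}])

```text
t: 2.58
tcp_pos: [0.4432, -0.2659, 0.0492]
tool_rot: [0.964, 0.266, 0.007, 0.011]
force: [1.5, 0.5, -0.4]
finger_gap: 1.003
```

```bash
python3 - <<'E'
from h import *
for i in range(3):
    manip.snapshot('scene'); s=manip.sense();print(s['t'],s['tcp_pos'].round(4),s['tool_rot'].round(3),s['force'].round(1))
E
```

```text
2.625 [ 0.4434 -0.2661  0.0495] [0.964 0.266 0.007 0.011] [ 0.2 -0.   0.1]
2.675 [ 0.4435 -0.2662  0.0497] [0.964 0.266 0.007 0.011] [ 0.4  0.4 -0.8]
2.725 [ 0.4435 -0.2663  0.0498] [0.964 0.266 0.007 0.011] [-1.  -0.1  0.5]
```

```bash
python3 - <<'E'
from h import *
a=manip.snapshot('scene')
cv2.imwrite('pics/c2.png',cv2.resize(a[150:310,170:320],(562,600),interpolation=cv2.INTER_CUBIC))
s=manip.sense();print(s['q'],s['ft_torque'],s['tau'])
E
```

```text
[-7.57073496e-01  6.75184862e-01  1.85886070e+00  4.95760025e-04
  5.81145596e-01  2.73833884e-01] [ 0.01571131 -0.02408506 -0.02699572] [ 3.29919043e-03 -3.99874520e+01 -7.32493266e+00  5.89622196e-04
 -8.76836269e-02  9.45815850e-05]
```

View pics/c2.png

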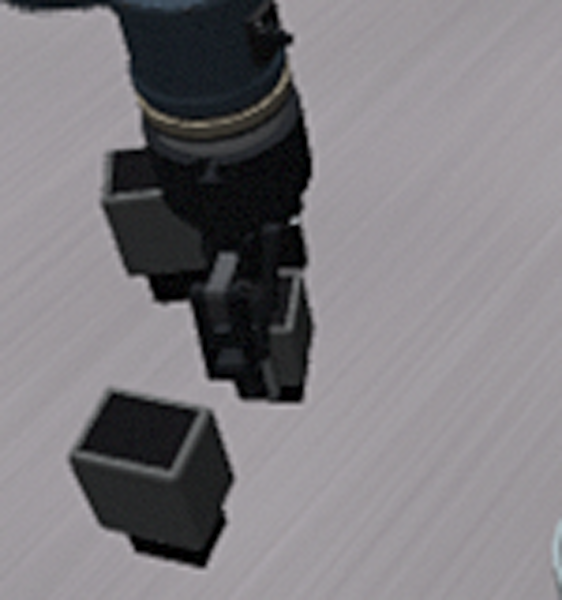

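```bash
python3 - <<'E'
from h import *
t=np.array([.4435,-.2663,.0498]); j=np.array([.513,-.858,0]);p=np.array([.858,.513,0]);z=np.array([0,0,1.])
f=lambda P:((proj('scene',P)-[170,150])*3.747).round(0)
print('tip',f([t+j*.043+z*.013,t+j*.057+z*.013,t+j*.05+p*.011+z*.013,t+j*.05-p*.011+z*.013]))
for c in([.437,-.262,.0],[.4395,-.2605,0]):
  c=np.array(c)
  print('pack top outer',f([c+z*.078+a*j*.022+b*p*.017 for a,b in((1,1),(1,-1),(-1,-1),(-1,1))]))
  print('bot',f([c+z*.028+a*j*.022+b*p*.017 for a,b in((1,1),(1,-1),(-1,1))]))
E
```

```text
tip [[257. 391.]
 [252. 413.]
 [275. 402.]
 [234. 401.]]
pack top outer [[287. 332.]
 [224. 330.]
 [240. 268.]
 [300. 269.]]
bot [[300. 387.]
 [240. 386.]
 [313. 325.]]
pack top outer [[292. 332.]
 [230. 330.]
 [245. 268.]
 [306. 269.]]
bot [[305. 387.]
 [246. 386.]
 [318. 325.]]
```

Request:
send_rows(commands=[{"delta_pos": [-0.5,0.45,0],"yaw": 0},{"delta_pos": [0,0,0],"yaw": 0},{"delta_pos": [0,0,-0.7],"yaw": 0},{"delta_pos": [0,0,-0.7],"yaw": 0},{"delta_pos": [0,0,0],"yaw": 0}])

```text
t: 3.4
tcp_pos: [0.4383, -0.2616, 0.0355]
tool_rot: [0.964, 0.266, 0.007, 0.012]
force: [0.5, 0.6, -0.1]
finger_gap: 0.997
```

Request:
send_rows(commands=[{"delta_pos": [0,0,0],"yaw": 0},{"delta_pos": [0,0,0],"yaw": 0},{"delta_pos": [0,0,0],"yaw": 0},{"delta_pos": [0,0,0],"yaw": 0},{"delta_pos": [0,0,0],"yaw": 0},{"delta_pos": [0,0,0],"yaw": 0}], grip=1, force=50)

```text
t: 4.15
tcp_pos: [0.4381, -0.2613, 0.0355]
tool_rot: [0.964, 0.266, 0.007, 0.011]
force: [-0.2, -0.6, 1.0]
finger_gap: 0.513
```

Request:
send_rows(commands=[{"delta_pos": [0,0,2],"yaw": 0},{"delta_pos": [0,0,3.5],"yaw": 0},{"delta_pos": [0,0,3.5],"yaw": 0},{"delta_pos": [0,0,3.5],"yaw": 0},{"delta_pos": [0,0,3.5],"yaw": 0},{"delta_pos": [0,0,2],"yaw": 0},{"delta_pos": [0,0,0],"yaw": 0}])

```text
t: 5.03
tcp_pos: [0.4365, -0.2602, 0.2192]
tool_rot: [0.964, 0.266, 0.006, 0.01]
force: [-0.3, -0.1, -0.3]
finger_gap: 0.513
```

Request:
send_rows(commands=[{"delta_pos": [0.5,2,0],"yaw": -0.025},{"delta_pos": [0.5,3.9,0],"yaw": -0.025},{"delta_pos": [0.5,3.9,0],"yaw": -0.025},{"delta_pos": [0.5,3.9,0],"yaw": -0.025},{"delta_pos": [0.5,3.9,0],"yaw": -0.025},{"delta_pos": [0.5,3.9,0],"yaw": -0.025},{"delta_pos": [0.5,3.9,0],"yaw": -0.025},{"delta_pos": [0.5,3.9,0],"yaw": -0.025},{"delta_pos": [0.5,3.9,0],"yaw": -0.025},{"delta_pos": [0.5,2,0],"yaw": -0.025}])

```text
t: 6.28
tcp_pos: [0.4793, 0.1026, 0.2054]
tool_rot: [0.991, 0.137, -0.005, 0.005]
force: [0.5, 0.1, -1.2]
finger_gap: 0.513
```

Request:
send_rows(commands=[{"delta_pos": [0,0,0],"yaw": 0},{"delta_pos": [0,0,0],"yaw": 0}])

```text
t: 6.52
tcp_pos: [0.4777, 0.1035, 0.203]
tool_rot: [0.99, 0.139, -0.007, 0.005]
force: [0.1, -0.2, -0.8]
finger_gap: 0.514
```

Request:
send_rows(commands=[{"delta_pos": [1.1,0.55,0],"yaw": 0.012},{"delta_pos": [0,0,-2.5],"yaw": 0},{"delta_pos": [0,0,-2.5],"yaw": 0},{"delta_pos": [0,0,-2.3],"yaw": 0},{"delta_pos": [0,0,0],"yaw": 0},{"delta_pos": [0,0,0],"yaw": 0}])

```text
t: 7.28
tcp_pos: [0.4949, 0.1055, 0.1288]
tool_rot: [0.99, 0.142, -0.004, 0.006]
force: [0.3, -0.4, -0.5]
finger_gap: 0.512
```

```bash
python3 - <<'E'
from h import *
a=snap('scene','s3');b=snap('top','t3')
A=cv2.resize(a[90:210,290:410],(600,600),interpolation=cv2.INTER_CUBIC)
B=cv2.resize(b[190:270,160:200+60],(200,267)); im=np.zeros((600,800,3),np.uint8);im[:,:600]=A;im[:267,600:]=B
cv2.imwrite('pics/c3.png',im)
t=manip.sense()['tcp_pos'];print(t,manip.sense()['tool_rot'])
y=np.array([-.288,.958,0]);x=np.array([.958,.288,0]);z=np.array([0,0,1.])
f=lambda P:((proj('scene',P)-[290,90])*5).round(0)
t=t.copy();t[2]+=-.0355
h=[t+z*h+a*y*.022+b*x*.017 for h in(.078,.028) for a,b in((1,1),(1,-1),(-1,-1),(-1,1))]
print('head pred top then bottom (y+x+,y+x-,y-x-,y-x+)',f(h))
print('foot end',f([t+a*y*.013+b*x*.009 for a,b in((1,1),(1,-1),(-1,-1),(-1,1))]))
s=np.array([.4885,.1088,.07])
print('socket',f([s+a*y*.0195+b*x*.0155 for a,b in((1,1),(1,-1),(-1,-1),(-1,1))]))
E
```

```text
[0.49472553 0.10562049 0.12901703] [ 0.98977108  0.14250559 -0.00342634  0.00579907]
head pred top then bottom (y+x+,y+x-,y-x-,y-x+) [[367. 100.]
 [298.  90.]
 [277. 139.]
 [348. 150.]
 [360. 186.]
 [294. 175.]
 [273. 226.]
 [342. 237.]]
foot end [[337. 239.]
 [303. 233.]
 [291. 263.]
 [326. 269.]]
socket [[342. 263.]
 [284. 254.]
 [267. 298.]
 [326. 308.]]
```

View pics/c3.png

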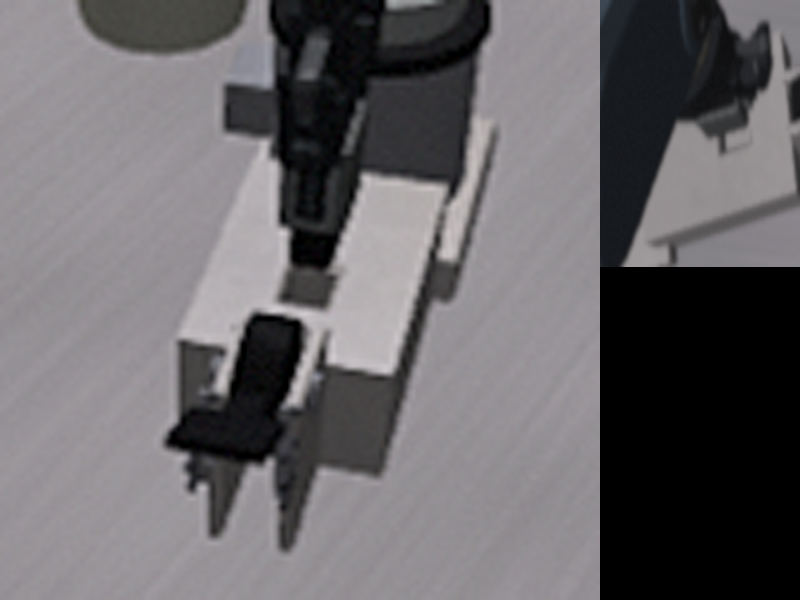

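The foot end appears at crop px (291,262)-(326,268), where predicted. The socket front edge is at about (270,299)-(327,307). The remaining shift is about (-0.57, +0.29) cm.

Request:
send_rows(commands=[{"delta_pos": [-0.5,0.25,0],"yaw": 0.005},{"delta_pos": [0,0,0],"yaw": 0},{"delta_pos": [0,0,-0.7],"yaw": 0},{"delta_pos": [0,0,-0.7],"yaw": 0},{"delta_pos": [0,0,0],"yaw": 0}])

```text
t: 8.0
tcp_pos: [0.4901, 0.1085, 0.1158]
tool_rot: [0.989, 0.145, -0.002, 0.006]
force: [-0.1, -0.4, -0.6]
finger_gap: 0.513
```

Request:
send_rows(commands=[{"delta_pos": [-0.1,0,-0.5],"yaw": 0},{"delta_pos": [0,0,-0.5],"yaw": 0},{"delta_pos": [0,0,-0.5],"yaw": 0},{"delta_pos": [0,0,-0.5],"yaw": 0},{"delta_pos": [0,0,0],"yaw": 0}])

```text
t: 8.62
tcp_pos: [0.4896, 0.1085, 0.0941]
tool_rot: [0.989, 0.145, -0.001, 0.006]
force: [-0.2, -0.3, -1.4]
finger_gap: 0.512
```

Request:
send_rows(commands=[{"delta_pos": [0,0,-0.5],"yaw": 0},{"delta_pos": [0,0,-0.5],"yaw": 0},{"delta_pos": [0,0,-0.4],"yaw": 0},{"delta_pos": [0,0,-0.3],"yaw": 0},{"delta_pos": [0,0,0],"yaw": 0}])

```text
t: 9.25
tcp_pos: [0.4897, 0.1085, 0.0776]
tool_rot: [0.989, 0.145, -0.001, 0.006]
force: [0.7, -0.2, -1.7]
finger_gap: 0.508
```

Request:
send_rows(commands=[{"delta_pos": [0,0,-0.2],"yaw": 0},{"delta_pos": [0,0,-0.2],"yaw": 0}])

```text
t: 9.5
tcp_pos: [0.4897, 0.1085, 0.0773]
tool_rot: [0.989, 0.145, -0.0, 0.006]
force: [-3.7, -0.9, 19.9]
finger_gap: 0.511
```

Firm contact at z 0.0773, so the head is on the deck. I'll release and rise.

Request:
send_rows(commands=[{"delta_pos": [0,0,0],"yaw": 0},{"delta_pos": [0,0,0],"yaw": 0},{"delta_pos": [0,0,0],"yaw": 0},{"delta_pos": [0,0,0],"yaw": 0},{"delta_pos": [0,0,0.5],"yaw": 0},{"delta_pos": [0,0,1.5],"yaw": 0},{"delta_pos": [0,0,3],"yaw": 0},{"delta_pos": [0,0,4],"yaw": 0},{"delta_pos": [0,0,3],"yaw": 0},{"delta_pos": [0,0,0],"yaw": 0}], grip=-0.6)

```text
t: 10.75
tcp_pos: [0.4899, 0.1085, 0.2044]
tool_rot: [0.989, 0.146, 0.001, 0.007]
force: [-0.0, -0.1, -0.5]
finger_gap: 0.8
```

Request:
send_rows(commands=[{"delta_pos": [1.5,-5,0],"yaw": 0},{"delta_pos": [1.5,-5,0],"yaw": 0},{"delta_pos": [1.5,-4.8,0],"yaw": 0},{"delta_pos": [0.5,-2,0],"yaw": 0},{"delta_pos": [0,0,0],"yaw": 0}], grip=1)

```text
t: 11.38
tcp_pos: [0.538, -0.0621, 0.2032]
tool_rot: [0.989, 0.147, -0.0, 0.005]
force: [0.1, 0.5, 0.8]
finger_gap: -0.005
```

```bash
python3 - <<'E'
from h import *
a=snap('scene','s4');b=snap('top','t4')
A=cv2.resize(a[60:220,290:410],(450,600),interpolation=cv2.INTER_CUBIC)
B=cv2.resize(b[180:290,180:250],(350,550),interpolation=cv2.INTER_CUBIC); im=np.zeros((600,800,3),np.uint8);im[:,:450]=A;im[:550,450:]=B
cv2.imwrite('pics/c4.png',im)
print(manip.sense()['tcp_pos'])
y=np.array([-.288,.958,0]);x=np.array([.958,.288,0]);z=np.array([0,0,1.]);s=np.array([.489,.1085,.07])
q=[s+z*h+a*y*.022+b*x*.017 for h in(.05,0) for a,b in((1,1),(1,-1),(-1,-1),(-1,1))]
print(((proj('scene',q)-[290,60])*3.75).round(0)); print(((proj('top',q[:4])-[180,180])*5+[450,0]).round(0))
E
```

```text
[ 0.53735176 -0.06034686  0.20326555]
[[264. 249.]
 [215. 241.]
 [200. 279.]
 [250. 287.]
 [259. 308.]
 [212. 301.]
 [197. 339.]
 [246. 347.]]
[[598. 188.]
 [608. 268.]
 [714. 247.]
 [703. 168.]]
```

View pics/c4.png

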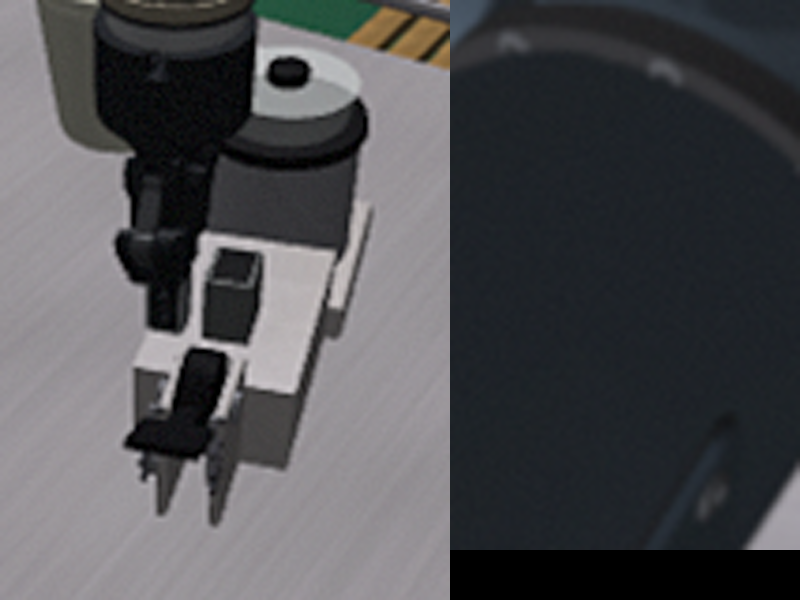

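```bash
python3 - <<'E'
from meas import *
y=np.array([-.288,.958,0]);s=np.array([.489,.1085,0])
G=cv2.imread('pics/raw_s4.png',0)
c=np.array([[125,443],[145,418],[212,430],[200,458]])/3.75+[290,60]
for z in(.115,.123,.13): print(z,onz('scene',[c.mean(0)],z),proj('scene',s-y*.179+[0,0,z]),c.mean(0), s-y*.179)
print(manip.sense()['tcp_pos'])
E
```

```text
0.115 [[ 0.53959503 -0.05489622  0.115     ]] [[333.9301142  178.88110877]] [335.46666667 176.6       ] [ 0.540552 -0.062982  0.      ]
0.123 [[ 0.54397028 -0.06243286  0.123     ]] [[333.98601307 176.17965332]] [335.46666667 176.6       ] [ 0.540552 -0.062982  0.      ]
0.13 [[ 0.54779862 -0.06902742  0.13      ]] [[334.03556947 173.78471395]] [335.46666667 176.6       ] [ 0.540552 -0.062982  0.      ]
[ 0.53735176 -0.06034686  0.20326555]
```

Request:
send_rows(commands=[{"delta_pos": [0.4,-0.25,0],"yaw": 0},{"delta_pos": [0,0,-2],"yaw": 0},{"delta_pos": [0,0,-2],"yaw": 0},{"delta_pos": [0,0,-1.5],"yaw": 0},{"delta_pos": [0,0,-0.5],"yaw": 0},{"delta_pos": [0,0,0],"yaw": 0}])

```text
t: 12.22
tcp_pos: [0.5411, -0.0561, 0.1424]
tool_rot: [0.988, 0.153, -0.0, 0.004]
force: [0.1, 0.1, 0.6]
finger_gap: 0.005
```

Request:
send_rows(commands=[{"delta_pos": [0,-0.65,0],"yaw": 0},{"delta_pos": [0,0,0],"yaw": 0},{"delta_pos": [0,0,-0.7],"yaw": 0},{"delta_pos": [0,0,-0.7],"yaw": 0},{"delta_pos": [0,0,-0.7],"yaw": 0},{"delta_pos": [0,0,-0.7],"yaw": 0},{"delta_pos": [0,0,0],"yaw": 0}])

```text
t: 13.1
tcp_pos: [0.5449, -0.0664, 0.117]
tool_rot: [0.988, 0.153, 0.004, 0.008]
force: [-0.6, 1.9, 1.9]
finger_gap: -0.002
```

Request:
send_rows(commands=[{"delta_pos": [0,0,-0.8],"yaw": 0},{"delta_pos": [0,0,-0.8],"yaw": 0},{"delta_pos": [0,0,-0.8],"yaw": 0},{"delta_pos": [0,0,-0.8],"yaw": 0},{"delta_pos": [0,0,-0.8],"yaw": 0}])

```text
t: 13.72
tcp_pos: [0.547, -0.07, 0.0803]
tool_rot: [0.988, 0.155, 0.006, 0.013]
force: [-1.6, -0.0, 8.3]
finger_gap: 0.003
```

Request:
send_rows(commands=[{"delta_pos": [-0.1,0.15,-0.7],"yaw": 0},{"delta_pos": [-0.1,0.15,-0.7],"yaw": 0},{"delta_pos": [-0.1,0.15,-0.7],"yaw": 0},{"delta_pos": [0,0,-0.4],"yaw": 0},{"delta_pos": [0,0,-0.2],"yaw": 0}])

```text
t: 14.35
tcp_pos: [0.5458, -0.0659, 0.0582]
tool_rot: [0.988, 0.155, 0.009, 0.014]
force: [-1.7, 0.2, 12.4]
finger_gap: 0.001
```

```bash
python3 - <<'E'
from h import *
a=snap('scene','s5');s=manip.sense();print(s['tcp_pos'],s['tool_rot'],s['force'])
cv2.imwrite('pics/c5.png',cv2.resize(a[100:220,300:400],(500,600),interpolation=cv2.INTER_CUBIC))
E
```

```text
[ 0.54579829 -0.06595457  0.05810968] [0.98778943 0.15488151 0.00901343 0.01423068] [-1.78739227  0.96422468 10.94832786]
```

View pics/c5.png

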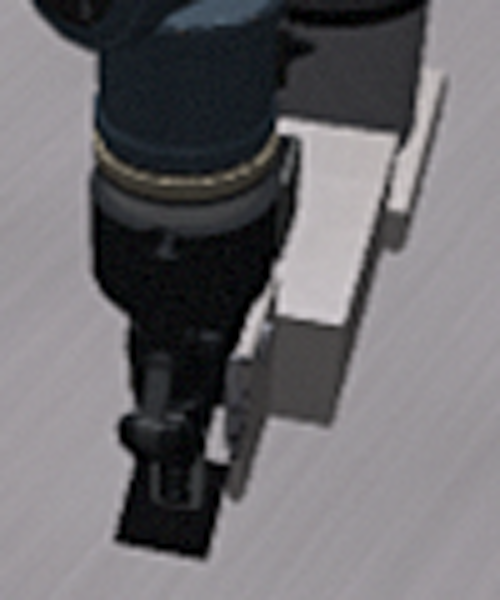

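Request:
send_rows(commands=[{"delta_pos": [0,0,-0.3],"yaw": 0},{"delta_pos": [0,0,-0.2],"yaw": 0}])

```text
t: 14.65
tcp_pos: [0.5458, -0.0652, 0.0563]
tool_rot: [0.988, 0.155, 0.01, 0.014]
force: [-4.2, 0.4, 20.8]
finger_gap: -0.0
```

Request:
send_rows(commands=[{"delta_pos": [0,0,-0.2],"yaw": 0}])

```text
t: 14.78
tcp_pos: [0.5458, -0.0653, 0.0564]
tool_rot: [0.988, 0.155, 0.01, 0.015]
force: [-4.5, -0.9, 19.3]
finger_gap: 0.0
```

```bash
python3 - <<'E'
from h import *
a=snap('scene','s6');s=manip.sense();print(s['t'],s['tcp_pos'],s['force'])
cv2.imwrite('pics/c6.png',cv2.resize(a[170:220,310:360],(600,600),interpolation=cv2.INTER_CUBIC))
y=np.array([-.288,.958,0]);x=np.array([.958,.288,0]);o=np.array([.489,.1085,.085])-y*.1
for th in(.54,.7,.75,.81,.85):
    p=.45-th; e=o-y*.112*np.cos(p)+np.array([0,0,.112*np.sin(p)])
    print(th,((proj('scene',[e-x*.022,e+x*.022])-[310,170])*12).round(0).tolist())
E
```

```text
14.825 [ 0.54584944 -0.06527756  0.05639651] [-4.2571236  -0.65335013 19.00056226]
0.54 [[124.0, 360.0], [356.0, 406.0]]
0.7 [[130.0, 414.0], [357.0, 460.0]]
0.75 [[132.0, 428.0], [359.0, 474.0]]
0.81 [[136.0, 443.0], [360.0, 488.0]]
0.85 [[138.0, 451.0], [362.0, 497.0]]
```

View pics/c6.png

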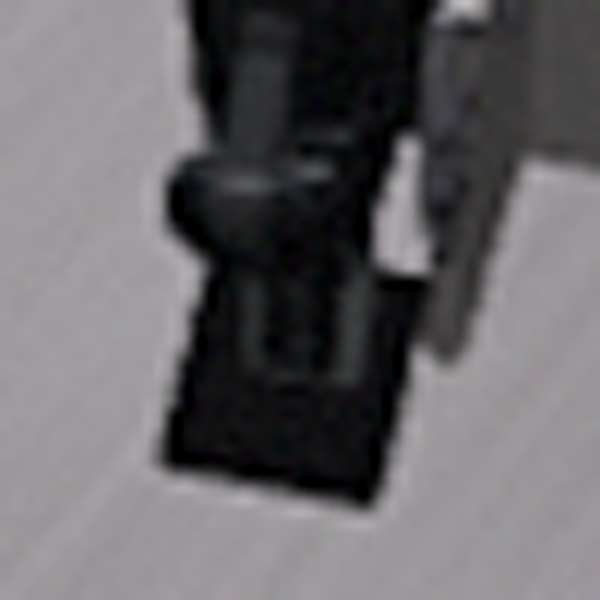

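The paddle's outer edge is at (165,463)-(375,505), at or just past the end-stop prediction. The force is steady at 19 N, and the pack was flush at the last look. I'll let a little time pass on the held target, recheck, and hand in.

```bash
python3 - <<'E'
from h import *
for i in range(14): manip.snapshot('scene')
s=manip.sense();print(s['t'],s['tcp_pos'],s['force'],s['qd'].round(4))
print(manip.sign_off())
E
```

```text
15.525 [ 0.54582465 -0.06527677  0.05640812] [-3.51003     0.79755274 18.02121366] [-0.0009 -0.0008 -0.0012  0.0002 -0.0012 -0.0004]
the job is handed in; nothing more can be done
None
```

I plugged the smallest pack into the socket, let go of it, then pressed the dial paddle down and signed off at about 15.5 s while still holding it. No verdict came back, so these are my own last checks:

- **Pack:** it went down until it met firm contact (about 20 N). In the picture taken after I let go, the head sat flush on the deck within about 2 px of where a seated pack should appear. I didn't take another close look at it after pressing the dial, because the gripper hid it.
- **Dial:** the paddle's outer edge in the last picture was at or slightly past the 0.85 rad end-stop position. The finger-height estimate alone was less certain, at 0.76–0.82 rad depending on where the fingertip touches. The push held at 18–19 N for the last 0.7 s with the arm still, and that is above the 4–12 N the clicks need.
- **Other points:** I kept the arm away from the tumbler, opener and rod, but did not measure them at the end. Single moves landed up to about 9 mm off, so I corrected them with small steps. The tool was tilted by about 0.035 rad at the end.

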